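# Push the dust box window up to the marker

## Robot

A 6-joint arm with a two-finger parallel gripper is mounted at the origin on the work surface. World frame = base frame: x ahead of the robot, y to its left, z up, the work surface at z = 0. Lengths are in m, angles in degrees, forces in N, time in s.
With the tool pointing down it reaches from about 0.4 to 0.825 m from the base axis. Payload 7 kg.
Tool frame: the origin (TCP) lies between the finger pads; the fingertips stand 11 mm ahead of it and the grasp point (between the pads) lies 8 mm behind it; z points along the fingers, y is the direction in which the jaws open and shut (so a half turn about z gives the same grasp; the last joint's range is limited). The gripper opens to 88 mm and grips with 3 to 60 N. Pads are 19 mm wide; open, the fingers measure 130 mm over their backs; the gripper's body (78 mm by 193 mm) begins 47 mm behind the grasp point.
Start: joints at [-55.285, 20.546, 0.682, 0, -70.136, -16.507], TCP at [0.211, -0.641, 0.238] pointing down, gripper open.
Joint ranges: [-176.03, 176.03], [-82.01, 121.73], [-58.28, 71.71], [-173.87, 95.51], [-174.79, -0.11], [-173.66, 173.66]. Speed limits (degrees/s): [136.94, 136.94, 172.46, 180, 180, 180].

## Interface

Orientations are given as [roll, pitch, yaw] about the fixed x, y, z axes, in that order (R = Rz(yaw) Ry(pitch) Rx(roll)).
In Python, from plant import r gives the robot as it stands.
- The arm moves only by the shell command python3 -m inch 'ROWS' [OPENING] [FORCE]. ROWS is JSON, a list of rows, each an object of numbers: "x", "y", "z": the shift along the tool's x, y, z as a fraction of full scale; "yaw": the turn about the tool's z as a fraction of full scale. In form: [{"x": .., "y": .., "z": .., "yaw": ..}, ...]. A call has 1 to 5 rows; each row shifts and turns the pose as measured when the row begins, along the tool's axes as they then stand; what a row does not reach is not made up. Full scale, the value 1, is 0.025 m for a shift and 4 degrees for a turn. A row lasts 1/12 s, in which the tool goes at most 41.7 mm and 7.16 degrees, less where a joint would pass 70% of its speed; a pose out of reach is approached as far as the arm can. A call with a number of a shift or a turn outside -1 to 1 is refused whole. A call with a gripper value outside its range is refused whole. OPENING is the opening, from -1 (shut) to 1 (fully open), set as the call begins (- or left out, the last holds). The fingers move at their own pace and stop on an object; FORCE is the grip in N (left out, the last holds). Time passes only in rows, so rows that do not move let the fingers close. It gives the time, the measured TCP pose, the force and the opening at its end, in the units of the state.
- r.get_state(): the state, without advancing time (a new reading comes with each control period).
- r.capture(name): name is "side" or "top" or "wrist"; returns (picture, depth): 400x640x3 uint8, red, green, blue; 400x640 float32, m along the optical axis (not along the pixel's ray), 0 where there is no reading.
- r.camera_info(name): a dict with "mtx" (3x3 intrinsics, pixels), "k1" (the pictures are not rectified: a ray, as slopes to the right and down, at radius r is drawn at 1 + k1 r^2 times it, then the intrinsics apply), "pose" (4x4, takes a point from camera to world coordinates). Camera axes: x right, y down, z forward; pixel columns grow to the right and rows downward; lengths in m; the calibration is good to about 2 mm. A picture is of the moment at which its call begins: read the wrist's pose just before it. camera_info takes no time and is no camera call; for the wrist camera it gives the pose at the moment of the call.
- r.close_job(): hands the job in, once; it reports no verdict.
The state is a dict: "time_s": time; "joints": joint angles; "qd": joint speeds; "joint_torque": joint torques, N m; "tcp_pos": TCP position; "eef_rot": TCP orientation; "contact_force": force on the tool from outside, world axes, zero at the start; "moment": the same for the moment, N m; "gripper_width": finger opening in m.
Only numpy, scipy, OpenCV 4.12 (cv2) and the standard library are available. Lean on these libraries where they do the work, as an engineer would, in place of code of your own. Each camera call takes 0.05 s, during which the arm holds its last target. There are 200 camera calls.

## Task

Push the sliding window of the dust box up from beneath its lip with the fingertips, without pinching or forcing it, until the top of the lip is level with the pointer of the marker clamp on the box's right post (right as one faces the lip). Leave the window standing there and take the hand away. Do not shift the marker, and leave the jar, the mug and the wooden roundel where they stand.

Things in the scene. Friction and masses are not known exactly. Their poses are not given: they have to be found in the camera images.
- booth: Dust box fixed to the table: two aluminium posts (40 x 30 mm, 460 tall, centred at y +175 and -175 mm) under a header at 430 mm, clear sides 165 mm deep, low back wall, no floor; a fixed clear pane fills it above 210 mm, close behind the window. Origin on the table, midway between the posts in the window's plane; z up, x into the box, away from the lip, y to the left post (left as one faces the lip).
- sash (a joint): The sliding window, a clear pane 310 mm wide and 160 mm tall in an aluminium frame: its height above shut in m, 0 = shut, stops at 0.25. It slides straight up and down. It is counterweighted and stays wherever it is left; about 2 to 5 N moves it either way.
- lip_top (a point): Middle of the flat top face of the window's lip, 25 mm out from the window. 58 mm above the table when shut; moves with the window. Axes as the box's.
- lip_under (a point): Middle of the front lower edge of the rubber strip under the lip: 52 mm out from the window plane (on the outer side, -x), 18 mm below the lip's top face, 40 mm above the table when shut. Fingertips go in beneath this edge and push up. The edge runs along the box's y.
- lip: Aluminium lip, a shelf 240 mm long (along the box's y, centred), 10 mm thick, standing out horizontally from the foot of the window to 48 mm in front of its plane. Origin at its centre; axes as the box's.
- strip: Dark rubber strip, 240 mm long, 8 mm thick, under the whole lip and 4 mm proud of its front edge. This is what is pushed. Origin at its centre; axes as the box's.
- mark (a point): Tip of the marker's pointer, at mid-thickness. A dark steel clamp 24 mm tall, with a black thumbscrew, sits on the front of the right post (-y); its thin pointer, 4 mm thick, points inwards to 5 mm from the right end of the lip's path, 31 mm in front of the window plane. Its height is the marked height, 180 to 290 mm above the table.
- jar: Glass jar with a wooden lid, 64 mm across, 85 mm tall, standing in front of one side of the box. Origin: centre of its underside. Bystander.
- mug: White mug, 74 mm across without its handle, 85 mm tall, standing in front of the other side of the box. Origin: centre of its underside. Bystander.
- roundel: Wooden disc 80 mm across, 20 mm thick, lying inside the box behind the window. Origin: centre of its underside. Bystander.

How it is judged:
By the outcome, as a careful person would: the job done as asked, in the order asked, and still so for the second after the job is handed in, with the robot touching nothing.
It also fails if it takes over 42 s, if anything falls off the work surface, if the arm or the gripper's body presses on something with over 40 N, if the wrist force passes 120 N, or if a joint passes its speed limit or range.

## Working session

There is one attempt and no reset: what is moved stays moved. The work goes in short steps, Python scripts to look and compute and a shell command to move; the robot and the scene stay as the last step left them, time stands still between calls to the robot, and variables do not carry over. Pictures are saved under pics/ and viewed, about 8 in all and at most 12, crops included, and the job is handed in when it is done.

```bash
ls; mkdir -p pics; cat > h.py <<'E'
import numpy as np,cv2
from plant import r
def snap(n,f):
    ci=r.camera_info(n); p,d=r.capture(n); cv2.imwrite(f'pics/{f}.png',p[:,:,::-1]); np.savez(f'pics/{f}.npz',p=p,d=d,mtx=ci['mtx'],k1=ci['k1'],pose=ci['pose']); return p,d,ci
def load(f): return np.load(f'pics/{f}.npz')
def ray(c,u,v):
    K=np.array(c['mtx']);k=float(c['k1']);T=np.array(c['pose'])
    s=cv2.undistortPoints(np.array([[[u,v]]],float),K,np.array([k,0,0,0,0.]))[0,0]
    return T[:3,3],T[:3,:3]@np.array([s[0],s[1],1])
def pt(c,u,v,d): o,w=ray(c,u,v); return o+w*d
def onz(c,u,v,z): o,w=ray(c,u,v); return o+w*(z-o[2])/w[2]
def tri(c1,a,c2,b):
    o1,w1=ray(c1,*a);o2,w2=ray(c2,*b)
    t=np.linalg.lstsq(np.stack([w1,-w2],1),o2-o1,rcond=None)[0]
    p,q=o1+w1*t[0],o2+w2*t[1]; return (p+q)/2,np.linalg.norm(p-q)
E
python3 - <<'E'
from h import *
print(r.get_state())
for n in('side','top'):
    p,d,ci=snap(n,n+'0');print(n,ci)
E
```

```text
pics
{'time_s': 0.0, 'joints': array([-5.52829346e+01,  2.05916598e+01,  6.33050386e-01, -2.03125814e-02,
       -7.01374268e+01, -1.65080237e+01]), 'qd': array([ 0.05084818,  0.00567971, -0.05843089,  0.02615051,  0.05780442,
        0.09166308]), 'joint_torque': array([-1.44930429e-03, -5.82712913e+01,  2.93066275e+01,  6.99723288e+00,
        7.10776090e-03, -1.41165874e-04]), 'tcp_pos': array([ 0.2107593 , -0.6407388 ,  0.23661406]), 'eef_rot': array([ 1.79902496e+02, -8.98336540e-03, -1.61797868e+02]), 'contact_force': array([-0.01207249, -0.65393042,  0.35142711]), 'moment': array([-0.04878718,  0.00587219,  0.00415453]), 'gripper_width': 0.08778230954095706}
side {'mtx': array([[489.84030187,   0.        , 318.70357018],
       [  0.        , 489.84030187, 193.04597288],
       [  0.        ,   0.        ,   1.        ]]), 'k1': -0.008219854084006153, 'pose': array([[ 0.16185686,  0.94541374, -0.28283426,  0.8304625 ],
       [ 0.98678862, -0.15712802,  0.03948431,  0.0228354 ],
       [-0.00711218, -0.28548843, -0.95835576,  0.98359692],
       [ 0.        ,  0.        ,  0.        ,  1.        ]])}
top {'mtx': array([[497.01294097,   0.        , 315.24174159],
       [  0.        , 497.01294097, 195.04288516],
       [  0.        ,   0.        ,   1.        ]]), 'k1': -0.045829459661871526, 'pose': array([[ 0.01233817, -0.98973706,  0.14236684,  0.42960416],
       [-0.99990083, -0.013179  , -0.00496466,  0.08555905],
       [ 0.00678996, -0.14229146, -0.98980151,  1.06883535],
       [ 0.        ,  0.        ,  0.        ,  1.        ]])}
```

View pics/side0.png

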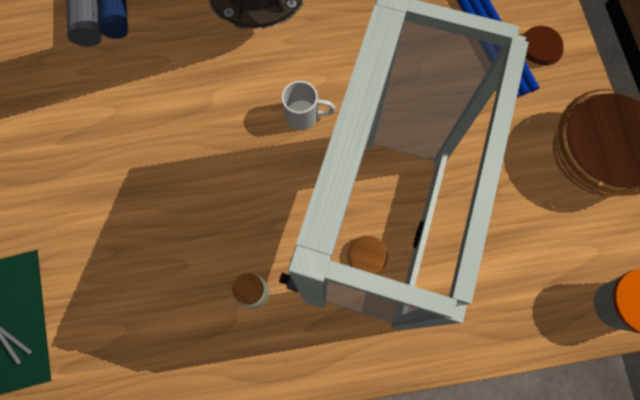

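View pics/top0.png

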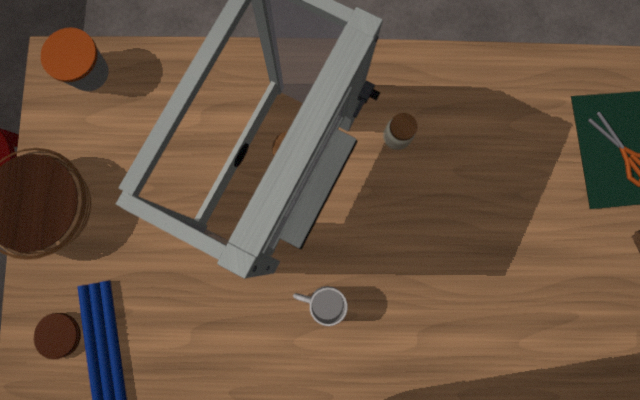

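The side view has the mug at (300,105), the jar at (249,289), the roundel at (368,253) and the marker thumbscrew at (287,280). The top view has the lip from (345,135) to (290,242), the marker at (368,95), the jar at (403,127) and the mug at (328,307). Next I'll measure the lip, marker and bystanders.

```bash
python3 - <<'E'
from h import *
c=load('top0');d=c['d']
for n,u,v in [('lip',300,235),('lip',320,195),('lip',340,150),('lipfront',303,240),('hdrR',355,40),('hdrL',243,255),('thumb',375,95),('clamp',362,100),('jar',403,127),('mugrim',328,290),('wood',450,300)]:
    print(n,u,v,d[v,u],pt(c,u,v,d[v,u]).round(4))
big=cv2.resize(c['p'][80:260,220:440,::-1],None,fx=3.4,fy=3.2,interpolation=cv2.INTER_CUBIC)
cv2.imwrite('pics/c1.png',big)
s=load('side0')
for n,u,v in [('thumb',287,280),('jar',249,289),('mug',293,92),('roundel',368,253),('hdr',310,262)]:
    print('side',n,s['d'][v,u],pt(s,u,v,s['d'][v,u]).round(4))
p,dd,ci=snap('wrist','w0');print(ci['pose'])
st=r.get_state();print(st['tcp_pos'],st['eef_rot'])
E
```

```text
lip 300 235 0.93603396 [0.488  0.1086 0.1314]
lip 320 195 0.94540876 [0.5644 0.0718 0.1331]
lip 340 150 0.95935726 [0.6529 0.0341 0.132 ]
lipfront 303 240 0.9380967 [0.4789 0.1029 0.1281]
hdrR 355 40 0.6451528 [0.7222 0.0332 0.4594]
hdrL 243 255 0.60510695 [0.4423 0.1697 0.4589]
thumb 375 95 0.8686686 [ 0.7281 -0.0211  0.2347]
clamp 362 100 0.8699666 [0.7195 0.0014 0.232 ]
jar 403 127 1.0139347 [ 0.7139 -0.0971  0.0863]
mugrim 328 290 1.0452944 [0.3808 0.0509 0.0059]
wood 450 300 1.0525091 [ 0.3618 -0.2095 -0.0028]
side thumb 0.74173236 [ 0.7374 -0.016   0.2355]
side jar 0.8858019 [ 0.7236 -0.0939  0.086 ]
side mug 1.0386279 [0.3252 0.0437 0.0498]
side roundel 0.9678518 [0.6845 0.1386 0.0215]
side hdr 0.5238422 [0.7505 0.0227 0.4606]
[[-0.31409827  0.91758906  0.24366492  0.14452131]
 [ 0.94938734  0.30291567  0.08310106 -0.66262042]
 [ 0.0024427   0.25743429 -0.96629272  0.38239227]
 [ 0.          0.          0.          1.        ]]
[ 0.21076123 -0.64086891  0.23684979] [ 1.79927074e+02 -8.72897874e-03 -1.61797566e+02]
```

View pics/c1.png

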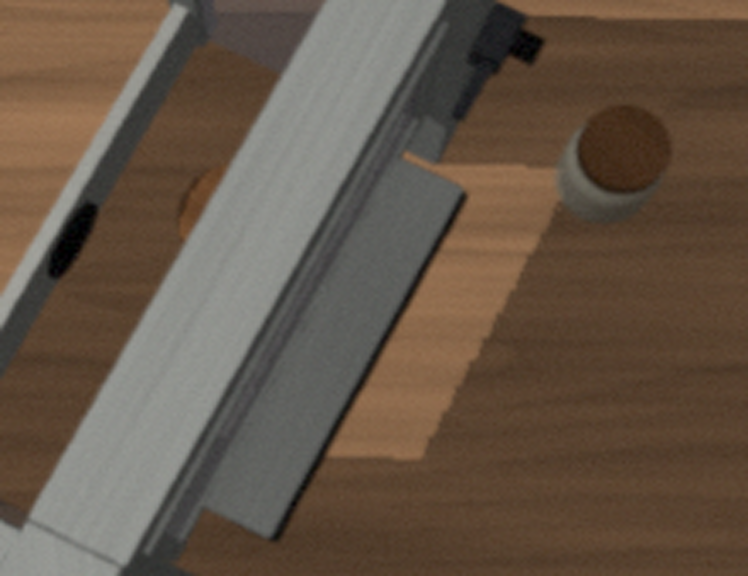

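The top crop shows the lip from (440,165)–(466,193) down to (200,500)–(275,540). The clamp is at (495,40) and its pointer tip is near (460,115). The lip top already stands at 0.132 m, so the window starts partly open.

The moves offer no tilt command, and pushing from beneath needs one. I'll get the tilt by driving against the reach limit in the plane of the box's inward direction. First I'll check the box axis and what clear space there is.

```bash
python3 - <<'E'
from h import *
c=load('top0');s=load('side0')
A=onz(c,220+464/3.4,80+190/3.2,.132);B=onz(c,220+277/3.4,80+536/3.2,.132)
print('lip front ends',A,B,'len',np.linalg.norm(A-B)); d=B-A; az=np.degrees(np.arctan2(d[1],d[0]));print('y az',az,'x az',az-90)
for u,v in [(85,20),(113,12),(85,38),(255,5),(20,60)]: print(u,v,s['d'][v,u],pt(s,u,v,s['d'][v,u]).round(3))
# wrist cloud
w=load('w0');D=w['d']
for u,v in [(100,60),(320,60),(540,60),(100,200),(540,200),(320,340)]: print('w',u,v,pt(w,u,v,D[v,u]).round(3))
E
```

```text
lip front ends [0.67442419 0.00229251 0.132     ] [0.46456585 0.10547355 0.132     ] len 0.23385219622400297
y az 153.81804008915324 x az 63.81804008915324
85 20 1.0770789 [ 0.082 -0.383  0.064]
113 12 1.0904107 [ 0.066 -0.324  0.057]
85 38 1.1022389 [ 0.103 -0.399  0.031]
255 5 1.1198754 [ 0.083 -0.009  0.034]
20 60 1.1237823 [ 0.112 -0.563 -0.001]
w 100 60 [ 0.204 -1.389 -0.752]
w 320 60 [ 0.091 -0.673 -0.003]
w 540 60 [ 0.008 -0.437 -0.003]
w 100 200 [ 0.684 -1.306 -0.752]
w 540 200 [ 0.156 -0.361 -0.002]
w 320 340 [ 0.185 -0.648  0.328]
```

View pics/w0.png

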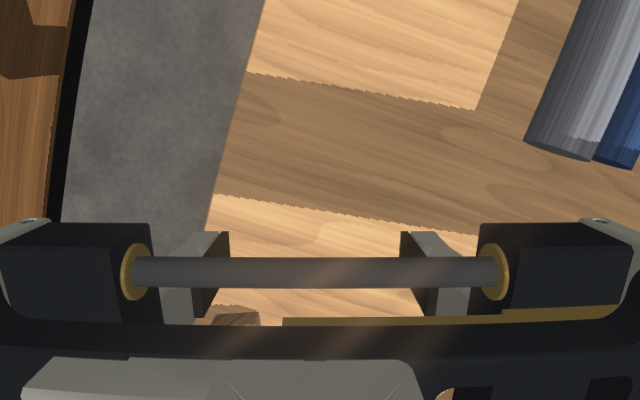

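The wrist view looks past the gripper: table edge on the left, and cylinders lying at (590,80), about 65 mm high and under my path. The box inward axis has azimuth 63.8°. I'll move to azimuth -117° on the near side, then yaw.

```bash
python3 -m inch '[{"x":0.84,"y":0.95,"z":-0.5},{"x":0.84,"y":0.95,"z":-0.5},{"x":0.84,"y":0.95,"z":-0.5},{"x":0.84,"y":0.95,"z":-0.5},{"x":0.84,"y":0.95,"z":-0.5}]' -1
python3 -m inch '[{"x":0.84,"y":0.95,"z":-0.3},{"x":0.84,"y":0.95,"z":-0.3},{"x":0.84,"y":0.95,"z":-0.3},{"x":0.84,"y":0.95},{"x":0.84,"y":0.95}]'
python3 -m inch '[{"yaw":1},{"yaw":1},{"yaw":1},{"yaw":1},{"yaw":1}]'
python3 -c "
from h import *
s=r.get_state();print(s['joints'].round(1))"
```

```text
[-55.3  20.6   0.6  -0.  -70.1 -16.5]validation failed for argument at $[0]...
validation failed for argument at $[0]...
validation failed for argument at $[0]...
```

```bash
python3 -m inch '[{"x":0.84,"y":0.95,"z":-0.5,"yaw":0},{"x":0.84,"y":0.95,"z":-0.5,"yaw":0},{"x":0.84,"y":0.95,"z":-0.5,"yaw":0},{"x":0.84,"y":0.95,"z":-0.5,"yaw":0},{"x":0.84,"y":0.95,"z":-0.5,"yaw":0}]' -1
python3 -m inch '[{"x":0.84,"y":0.95,"z":-0.3,"yaw":0},{"x":0.84,"y":0.95,"z":-0.3,"yaw":0},{"x":0.84,"y":0.95,"z":-0.3,"yaw":0},{"x":0.84,"y":0.95,"z":0,"yaw":0},{"x":0.84,"y":0.95,"z":0,"yaw":0}]'
python3 -m inch '[{"x":0,"y":0,"z":0,"yaw":1},{"x":0,"y":0,"z":0,"yaw":1},{"x":0,"y":0,"z":0,"yaw":1},{"x":0,"y":0,"z":0,"yaw":1},{"x":0,"y":0,"z":0,"yaw":1}]'
python3 -c "
from h import *
s=r.get_state();print(s['joints'].round(1))"
```

```text
time_s: 0.57
tcp_pos: [0.0735, -0.5581, 0.2933]
eef_rot: [179.2, -0.1, -161.5]
contact_force: [-1.2, 0.6, -0.0]
gripper_width: 0.0596
time_s: 0.98
tcp_pos: [-0.0695, -0.4744, 0.3211]
eef_rot: [179.4, -0.1, -161.4]
contact_force: [-0.2, -0.4, 0.2]
gripper_width: 0.0266
time_s: 1.4
tcp_pos: [-0.0755, -0.4691, 0.3228]
eef_rot: [179.6, -0.3, 177.5]
contact_force: [-1.6, 0.3, 0.4]
gripper_width: 0.0008
[-75.2  -1.2 -15.1   0.1 -76.6 -17.3]
```

```bash

python3 -m inch '[{"x":0,"y":0,"z":0,"yaw":1},{"x":0,"y":0,"z":0,"yaw":1},{"x":0,"y":0,"z":0,"yaw":1},{"x":0,"y":0,"z":0,"yaw":1},{"x":0,"y":0,"z":0,"yaw":1}]' >/dev/null
python3 -m inch '[{"x":0,"y":0,"z":0,"yaw":1},{"x":0,"y":0,"z":0,"yaw":1},{"x":0,"y":0,"z":0,"yaw":1},{"x":0,"y":0,"z":0,"yaw":1},{"x":0,"y":0,"z":0,"yaw":1}]' >/dev/null
python3 -m inch '[{"x":0,"y":0,"z":0,"yaw":1},{"x":0,"y":0,"z":0,"yaw":1},{"x":0,"y":0,"z":0,"yaw":1},{"x":0,"y":0,"z":0,"yaw":1},{"x":0,"y":0,"z":0,"yaw":1}]' >/dev/null
python3 -m inch '[{"x":0,"y":0,"z":0,"yaw":1},{"x":0,"y":0,"z":0,"yaw":1},{"x":0,"y":0,"z":0,"yaw":1},{"x":0,"y":0,"z":0,"yaw":1},{"x":0,"y":0,"z":0,"yaw":1}]' >/dev/null
python3 -m inch '[{"x":0,"y":0,"z":0,"yaw":1},{"x":0,"y":0,"z":0,"yaw":1},{"x":0,"y":0,"z":0,"yaw":1},{"x":0,"y":0,"z":0,"yaw":1},{"x":0,"y":0,"z":0,"yaw":1}]'
python3 -c "
from h import *
s=r.get_state();print(s['joints'].round(1))"
```

```text
time_s: 3.48
tcp_pos: [-0.0756, -0.4633, 0.3183]
eef_rot: [-179.6, -0.8, 72.2]
contact_force: [-0.3, 0.1, -0.2]
gripper_width: -0.0
[-7.530e+01 -1.400e+00 -1.570e+01 -1.000e-01 -7.660e+01 -1.225e+02]
```

```bash

python3 -m inch '[{"x":0.2,"y":-0.95,"z":-0.1,"yaw":0.15},{"x":0.2,"y":-0.95,"z":-0.1,"yaw":0.15},{"x":0.2,"y":-0.95,"z":-0.1,"yaw":0.15},{"x":0.2,"y":-0.95,"z":-0.1,"yaw":0.15},{"x":0.2,"y":-0.95,"z":-0.1,"yaw":0.15}]' >/dev/null
python3 -m inch '[{"x":0.2,"y":-0.95,"z":-0.1,"yaw":0.15},{"x":0.2,"y":-0.95,"z":-0.1,"yaw":0.15},{"x":0.2,"y":-0.95,"z":-0.1,"yaw":0.15},{"x":0.2,"y":-0.95,"z":-0.1,"yaw":0.15},{"x":0.2,"y":-0.95,"z":-0.1,"yaw":0.15}]'
python3 -m inch '[{"x":0.2,"y":-0.95,"z":-0.1,"yaw":0.15},{"x":0.2,"y":-0.95,"z":-0.1,"yaw":0.15},{"x":0.2,"y":-0.95,"z":-0.1,"yaw":0.15},{"x":0,"y":0,"z":0,"yaw":0}]'
python3 -c "
from h import *
s=r.get_state();print(s['joints'].round(1))"
```

```text
time_s: 4.32
tcp_pos: [-0.2842, -0.3268, 0.3447]
eef_rot: [-179.5, -1.0, 66.0]
contact_force: [0.7, -0.1, 0.4]
gripper_width: 0.0003
time_s: 4.65
tcp_pos: [-0.347, -0.2785, 0.3538]
eef_rot: [-179.4, -1.0, 64.0]
contact_force: [0.5, -0.4, 0.4]
gripper_width: 0.0005
[-115.2   -4.9  -14.7    0.5  -81.1  -90.9]
```

```bash

for i in 1 2; do :; done
python3 -m inch '[{"x":0.8,"y":0,"z":0,"yaw":0},{"x":0.8,"y":0,"z":0,"yaw":0},{"x":0.8,"y":0,"z":0,"yaw":0},{"x":0.8,"y":0,"z":0,"yaw":0},{"x":0.8,"y":0,"z":0,"yaw":0}]'
python3 -c "
from h import *
s=r.get_state();print(s['joints'].round(1))"
python3 -m inch '[{"x":0.8,"y":0,"z":0,"yaw":0},{"x":0.8,"y":0,"z":0,"yaw":0},{"x":0.8,"y":0,"z":0,"yaw":0},{"x":0.8,"y":0,"z":0,"yaw":0}]'
python3 -c "
from h import *
s=r.get_state();print(s['joints'].round(1))"
```

```text
time_s: 5.07
tcp_pos: [-0.3029, -0.1862, 0.3528]
eef_rot: [-179.5, -1.3, 63.7]
contact_force: [1.3, 0.3, 0.6]
gripper_width: 0.0006
[-115.2  -14.8  -22.5    0.5  -83.6  -91.2]
time_s: 5.4
tcp_pos: [-0.2647, -0.1106, 0.3536]
eef_rot: [-179.5, -1.4, 63.7]
contact_force: [0.4, -1.2, 0.4]
gripper_width: 0.0004
[-114.6  -23.8  -27.5    0.4  -87.7  -91.7]
```

```bash

python3 -m inch '[{"x":-0.8,"y":0,"z":0,"yaw":0},{"x":-0.8,"y":0,"z":0,"yaw":0},{"x":-0.8,"y":0,"z":0.0,"yaw":0},{"x":-0.8,"y":0,"z":0.0,"yaw":0},{"x":-0.8,"y":0,"z":0.0,"yaw":0}]'
python3 -m inch '[{"x":-0.8,"y":0,"z":0,"yaw":0},{"x":-0.8,"y":0,"z":0,"yaw":0},{"x":-0.8,"y":0,"z":0.0,"yaw":0},{"x":0,"y":0,"z":0.0,"yaw":0}]'
python3 - <<'E'
from h import *
p,d,c=snap('wrist','w1')
c=load('w1')
q=[(u,v) for v in range(10,240,30) for u in range(20,640,60)]
for v in range(10,240,30): print(v,[tuple(pt(c,u,v,d[v,u]).round(2)) for u in range(20,640,150)])
E
```

```text
time_s: 5.82
tcp_pos: [-0.3065, -0.1968, 0.3546]
eef_rot: [-179.6, -0.5, 63.7]
contact_force: [-0.5, -0.5, 0.5]
gripper_width: -0.0001
time_s: 6.15
tcp_pos: [-0.3343, -0.2555, 0.3526]
eef_rot: [-179.7, -0.6, 63.7]
contact_force: [-0.1, -0.1, 0.8]
gripper_width: 0.0002
10 [(np.float64(-1.12), np.float64(0.65), np.float64(-0.75)), (np.float64(-0.61), np.float64(0.36), np.float64(-0.75)), (np.float64(-0.24), np.float64(-0.07), np.float64(-0.0)), (np.float64(-0.05), np.float64(-0.16), np.float64(-0.0)), (np.float64(0.17), np.float64(-0.25), np.float64(-0.0))]
40 [(np.float64(-1.18), np.float64(0.56), np.float64(-0.75)), (np.float64(-0.66), np.float64(0.27), np.float64(-0.75)), (np.float64(-0.18), np.float64(0.03), np.float64(-0.75)), (np.float64(-0.06), np.float64(-0.2), np.float64(-0.0)), (np.float64(0.16), np.float64(-0.29), np.float64(-0.0))]
70 [(np.float64(-1.19), np.float64(0.44), np.float64(-0.69)), (np.float64(-0.71), np.float64(0.18), np.float64(-0.75)), (np.float64(-0.23), np.float64(-0.06), np.float64(-0.75)), (np.float64(-0.08), np.float64(-0.24), np.float64(-0.0)), (np.float
[... 816 characters left out ...]
.float64(-0.14), np.float64(-0.34), np.float64(0.06)), (np.float64(0.11), np.float64(-0.47), np.float64(-0.0))]
190 [(np.float64(-1.22), np.float64(0.02), np.float64(-0.43)), (np.float64(-0.95), np.float64(-0.2), np.float64(-0.75)), (np.float64(-0.42), np.float64(-0.46), np.float64(-0.76)), (np.float64(-0.16), np.float64(-0.38), np.float64(0.06)), (np.float64(0.1), np.float64(-0.52), np.float64(-0.0))]
220 [(np.float64(-0.4), np.float64(-0.18), np.float64(0.41)), (np.float64(-1.02), np.float64(-0.31), np.float64(-0.75)), (np.float64(-0.47), np.float64(-0.57), np.float64(-0.75)), (np.float64(-0.17), np.float64(-0.42), np.float64(0.06)), (np.float64(0.08), np.float64(-0.57), np.float64(-0.0))]
```

View pics/w1.png

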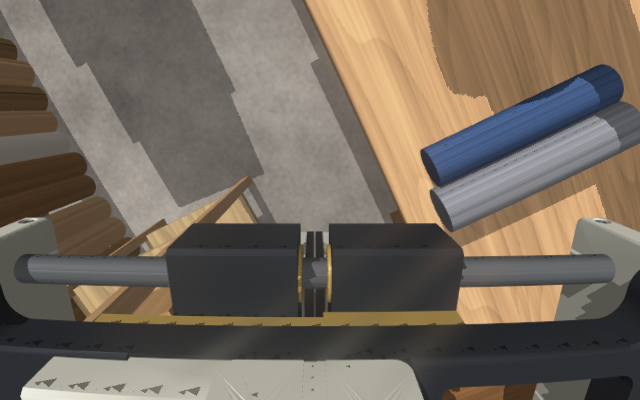

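The wrist view shows the hand beyond the table's left edge, with the edge running (310,0)→(395,215) and the cylinders on the table to its right. Nothing lies under the hand. I'll go lower, where the inner reach limit is close, and press inward to see whether the tool tilts.

```bash

python3 -m inch '[{"x":-0.2,"y":0,"z":0.9,"yaw":0},{"x":-0.2,"y":0,"z":0.9,"yaw":0},{"x":-0.2,"y":0,"z":0.9,"yaw":0},{"x":0,"y":0,"z":0.9,"yaw":0},{"x":0,"y":0,"z":0.9,"yaw":0}]'
python3 -m inch '[{"x":0,"y":0,"z":0.9,"yaw":0},{"x":0,"y":0,"z":0.9,"yaw":0},{"x":0,"y":0,"z":0.5,"yaw":0},{"x":0.5,"y":0,"z":0,"yaw":0},{"x":0.5,"y":0,"z":0,"yaw":0}]'
python3 -c "
from h import *
s=r.get_state();print(s['joints'].round(1))"
python3 -m inch '[{"x":0.8,"y":0,"z":0,"yaw":0},{"x":0.8,"y":0,"z":0,"yaw":0},{"x":0.8,"y":0,"z":0,"yaw":0}]'
python3 -c "
from h import *
s=r.get_state();print(s['joints'].round(1))"
```

```text
time_s: 6.62
tcp_pos: [-0.3408, -0.2676, 0.2411]
eef_rot: [-179.6, -0.0, 63.8]
contact_force: [0.3, -0.1, -0.6]
gripper_width: 0.0004
time_s: 7.03
tcp_pos: [-0.3265, -0.2402, 0.1767]
eef_rot: [-179.7, -0.4, 63.7]
contact_force: [-0.3, 0.9, 0.3]
gripper_width: 0.0008
[-115.1   -2.6  -36.3    0.3  -56.8  -91.3]
time_s: 7.28
tcp_pos: [-0.2982, -0.1833, 0.177]
eef_rot: [-179.7, -0.5, 63.8]
contact_force: [-0.2, 0.3, 0.4]
gripper_width: 0.0007
[-114.8   -9.3  -41.8    0.4  -57.9  -91.6]
```

```bash

python3 -m inch '[{"x":0.6,"y":0,"z":0.7,"yaw":0},{"x":0.6,"y":0,"z":0.6,"yaw":0},{"x":0.6,"y":0,"z":0.3,"yaw":0},{"x":0.6,"y":0,"z":0,"yaw":0}]'
python3 -c "
from h import *
s=r.get_state();print(s['joints'].round(1))"
python3 -m inch '[{"x":0.8,"y":0,"z":0,"yaw":0},{"x":0.8,"y":0,"z":0,"yaw":0}]'
python3 -c "
from h import *
s=r.get_state();print(s['joints'].round(1))"
```

```text
time_s: 7.62
tcp_pos: [-0.2693, -0.1243, 0.1378]
eef_rot: [-179.7, 0.0, 63.8]
contact_force: [0.2, 0.6, 0.3]
gripper_width: 0.0005
[-114.4  -14.1  -51.     0.4  -53.1  -92. ]
time_s: 7.78
tcp_pos: [-0.2504, -0.0859, 0.1376]
eef_rot: [-179.7, 0.1, 63.8]
contact_force: [0.5, 0.2, -0.5]
gripper_width: 0.0005
[-114.   -19.8  -54.1    0.4  -55.6  -92.4]
```

```bash

python3 -m inch '[{"x":0.7,"y":0,"z":0,"yaw":0},{"x":0.7,"y":0,"z":0,"yaw":0},{"x":0.7,"y":0,"z":0,"yaw":0}]'
python3 -c "
from h import *
s=r.get_state();print(s['joints'].round(1))"
python3 -m inch '[{"x":0.7,"y":0,"z":0,"yaw":0},{"x":0.7,"y":0,"z":0,"yaw":0}]'
python3 -c "
from h import *
s=r.get_state();print(s['joints'].round(1))"
```

```text
time_s: 8.03
tcp_pos: [-0.2251, -0.0345, 0.137]
eef_rot: [-179.7, 0.2, 63.7]
contact_force: [0.1, 0.5, 0.4]
gripper_width: 0.0004
[-113.   -28.6  -57.5    0.3  -60.9  -93.4]
time_s: 8.2
tcp_pos: [-0.2109, -0.0018, 0.1408]
eef_rot: [180.0, 0.5, 63.8]
contact_force: [0.3, 0.3, -0.2]
gripper_width: 0.0005
[-114.1  -34.4  -58.2    0.   -65.6  -92.1]
```

```bash

python3 -m inch '[{"x":1,"y":0,"z":1,"yaw":0},{"x":1,"y":0,"z":1,"yaw":0},{"x":1,"y":0,"z":1,"yaw":0}]'
python3 -c "
from h import *
s=r.get_state();print(s['joints'].round(1))"
python3 -m inch '[{"x":0,"y":0,"z":1,"yaw":0},{"x":0,"y":0,"z":1,"yaw":0}]'
python3 -c "
from h import *
s=r.get_state();print(s['joints'].round(1))"
```

```text
time_s: 8.45
tcp_pos: [-0.2108, 0.0471, 0.1177]
eef_rot: [177.9, 1.6, 64.7]
contact_force: [0.2, -0.3, 0.3]
gripper_width: 0.0005
[-138.3  -26.3  -58.2   -3.   -57.4  -65.4]
time_s: 8.62
tcp_pos: [-0.2272, 0.0513, 0.0859]
eef_rot: [176.6, 2.6, 64.6]
contact_force: [0.0, -0.7, 0.3]
gripper_width: 0.0002
[-148.2  -16.2  -58.2   -5.8  -47.8  -53.3]
```

The arm only tilts slightly (about 0.8° per row) and slides along the inner limit, mostly the wrong way. The outer limit should work better, since swinging the base can't help reach there. I'll back out and swing round high to about q1 = 50°, then stretch.

```bash

python3 -m inch '[{"x":-1,"y":0.1,"z":-0.6,"yaw":0},{"x":-1,"y":0.1,"z":-0.6,"yaw":0},{"x":-1,"y":0.1,"z":-0.6,"yaw":0},{"x":-1,"y":0.1,"z":-0.6,"yaw":0},{"x":-1,"y":0.1,"z":-0.6,"yaw":0}]'
python3 -m inch '[{"x":-1,"y":0.2,"z":-0.6,"yaw":0},{"x":-1,"y":0.2,"z":-0.6,"yaw":0},{"x":-1,"y":0.2,"z":-0.6,"yaw":0},{"x":-1,"y":0.2,"z":-0.6,"yaw":0},{"x":-1,"y":0.5,"z":-0.6,"yaw":-0.4}]'
python3 -m inch '[{"x":-0.52,"y":1,"z":-0.4,"yaw":-0.87},{"x":-0.52,"y":1,"z":-0.4,"yaw":-0.87},{"x":-0.52,"y":1,"z":-0.4,"yaw":-0.87},{"x":-0.52,"y":1,"z":-0.4,"yaw":-0.87},{"x":-0.52,"y":1,"z":-0.4,"yaw":-0.87}]'
python3 -m inch '[{"x":-0.52,"y":1,"z":-0.4,"yaw":-0.87},{"x":-0.52,"y":1,"z":-0.4,"yaw":-0.87},{"x":-0.52,"y":1,"z":-0.4,"yaw":-0.87},{"x":-0.52,"y":1,"z":-0.4,"yaw":-0.87},{"x":-0.52,"y":1,"z":-0.4,"yaw":-0.87}]'
python3 -c "
from h import *
s=r.get_state();print(s['joints'].round(1))"
```

```text
time_s: 9.03
tcp_pos: [-0.2684, -0.0508, 0.1607]
eef_rot: [175.8, 1.4, 62.6]
contact_force: [-1.3, 0.3, -0.3]
gripper_width: 0.0004
time_s: 9.45
tcp_pos: [-0.3, -0.1749, 0.2477]
eef_rot: [175.9, 1.9, 64.1]
contact_force: [-0.7, 0.4, 0.1]
gripper_width: 0.0001
time_s: 9.87
tcp_pos: [-0.2029, -0.2751, 0.3152]
eef_rot: [176.8, 3.5, 81.9]
contact_force: [-0.6, -1.2, -0.5]
gripper_width: 0.0004
time_s: 10.28
tcp_pos: [-0.0761, -0.3345, 0.3814]
eef_rot: [178.1, 4.9, 100.2]
contact_force: [0.4, -0.8, -1.0]
gripper_width: 0.0004
[-70.2 -20.2 -21.8  -1.1 -83.2 -99.4]
```

```bash

python3 -m inch '[{"x":-0.8,"y":0.95,"z":-0.4,"yaw":-0.9},{"x":-0.8,"y":0.95,"z":-0.4,"yaw":-0.9},{"x":-0.8,"y":0.95,"z":-0.4,"yaw":-0.9},{"x":-0.8,"y":0.95,"z":-0.4,"yaw":-0.9},{"x":-0.8,"y":0.95,"z":-0.4,"yaw":-0.9}]'
python3 -m inch '[{"x":-0.6,"y":1,"z":-0.4,"yaw":-0.9},{"x":-0.6,"y":1,"z":-0.4,"yaw":-0.9},{"x":-0.6,"y":1,"z":-0.4,"yaw":-0.9},{"x":-0.6,"y":1,"z":-0.4,"yaw":-0.9},{"x":-0.6,"y":1,"z":-0.4,"yaw":-0.9}]'
python3 -m inch '[{"x":-0.6,"y":1,"z":-0.4,"yaw":-0.9},{"x":-0.6,"y":1,"z":-0.4,"yaw":-0.9},{"x":-0.6,"y":1,"z":-0.4,"yaw":-0.9},{"x":-0.6,"y":1,"z":-0.4,"yaw":-0.9},{"x":-0.6,"y":1,"z":-0.4,"yaw":-0.9}]'
python3 -c "
from h import *
s=r.get_state();print(s['joints'].round(1))"
```

```text
time_s: 10.7
tcp_pos: [0.0688, -0.3832, 0.4501]
eef_rot: [179.7, 6.0, 119.3]
contact_force: [-1.0, -1.8, 0.7]
gripper_width: 0.0004
time_s: 11.12
tcp_pos: [0.2131, -0.3583, 0.5121]
eef_rot: [-178.4, 6.1, 138.4]
contact_force: [-0.6, -1.2, 0.7]
gripper_width: 0.0003
time_s: 11.53
tcp_pos: [0.3416, -0.2859, 0.5702]
eef_rot: [-176.5, 5.6, 157.4]
contact_force: [0.2, -1.9, 0.6]
gripper_width: 0.0006
[ -10.2   -8.2    7.5    4.7 -100.9 -101.5]
```

```bash

python3 -m inch '[{"x":-0.8,"y":1,"z":0,"yaw":-1},{"x":-0.8,"y":1,"z":0,"yaw":-1},{"x":-0.8,"y":1,"z":0,"yaw":-1},{"x":-0.8,"y":1,"z":0,"yaw":-1},{"x":-0.8,"y":1,"z":0,"yaw":-1}]'
python3 -m inch '[{"x":-0.8,"y":1,"z":0,"yaw":-1},{"x":-0.8,"y":1,"z":0,"yaw":-1},{"x":-0.8,"y":1,"z":0,"yaw":-1},{"x":-0.8,"y":1,"z":0,"yaw":-1},{"x":-0.8,"y":1,"z":0,"yaw":-1}]'
python3 -m inch '[{"x":-0.8,"y":1,"z":0,"yaw":-1},{"x":-0.8,"y":1,"z":0,"yaw":-1},{"x":-0.8,"y":1,"z":0,"yaw":-1},{"x":-0.8,"y":1,"z":0,"yaw":-1},{"x":-0.8,"y":1,"z":0,"yaw":-1}]'
python3 -c "
from h import *
s=r.get_state();print(s['joints'].round(1))"
```

```text
time_s: 11.95
tcp_pos: [0.4676, -0.1842, 0.5775]
eef_rot: [-174.7, 4.7, 178.4]
contact_force: [0.4, -1.2, -0.2]
gripper_width: 0.0005
time_s: 12.37
tcp_pos: [0.5505, -0.0434, 0.5746]
eef_rot: [-173.4, 2.7, -160.7]
contact_force: [0.4, -0.5, -0.6]
gripper_width: 0.0005
time_s: 12.78
tcp_pos: [0.5779, 0.118, 0.5653]
eef_rot: [-172.8, 0.4, -139.8]
contact_force: [0.5, -0.4, -0.8]
gripper_width: 0.0004
[  35.1    8.6   22.6    7.3 -102.9  -83.2]
```

```bash

python3 -m inch '[{"x":-0.8,"y":0.9,"z":0,"yaw":-0.4},{"x":-0.8,"y":0.9,"z":0,"yaw":-0.4},{"x":-0.8,"y":0.9,"z":0,"yaw":-0.4},{"x":-0.8,"y":0.9,"z":0,"yaw":-0.4},{"x":-0.8,"y":0.9,"z":0,"yaw":-0.4}]'
python3 -m inch '[{"x":-1,"y":0.8,"z":0,"yaw":-0.4},{"x":-1,"y":0.8,"z":0,"yaw":-0.4},{"x":-1,"y":0.8,"z":0,"yaw":-0.4},{"x":-1,"y":0.7,"z":0,"yaw":-0.4},{"x":-1,"y":0.6,"z":0,"yaw":-0.4}]'
python3 -m inch '[{"x":-1,"y":0.3,"z":0,"yaw":0},{"x":-1,"y":0.3,"z":0,"yaw":0},{"x":-1,"y":0.2,"z":0,"yaw":0},{"x":-1,"y":0.2,"z":0,"yaw":0},{"x":-1,"y":0.2,"z":0,"yaw":0}]'
python3 -c "
from h import *
s=r.get_state();print(s['joints'].round(1))"
```

```text
time_s: 13.2
tcp_pos: [0.5672, 0.2723, 0.5547]
eef_rot: [-172.8, -0.5, -131.3]
contact_force: [0.3, -0.3, 0.0]
gripper_width: 0.0006
time_s: 13.62
tcp_pos: [0.565, 0.4305, 0.548]
eef_rot: [-173.0, -1.1, -122.8]
contact_force: [1.3, 0.3, 0.7]
gripper_width: 0.001
time_s: 14.03
tcp_pos: [0.5983, 0.55, 0.5446]
eef_rot: [-172.8, -0.6, -122.5]
contact_force: [19.0, 42.7, 87.3]
gripper_width: 0.0007
[  59.4   41.4   71.7    8.4 -121.   -87.6]
```

```bash

python3 -m inch '[{"x":0,"y":0,"z":0,"yaw":0}]'
python3 - <<'E'
from h import *
s=r.get_state();print(s['contact_force'],s['qd'].round(1),s['joint_torque'].round(1),s['joints'].round(1))
snap('top','t2')
E
```

```text
time_s: 14.12
tcp_pos: [0.5974, 0.5532, 0.5329]
eef_rot: [-172.9, -1.9, -122.4]
contact_force: [2.0, 2.9, -3.7]
gripper_width: 0.0003
[ 2.04244632  2.90566433 -3.66200962] [-0.  -1.9  0.8 -0.3  2.1 -0.2] [  -2.5 -109.8   37.6   10.6   -1.4    0. ] [  59.6   41.9   71.2    8.2 -121.1  -87.7]
```

View pics/t2.png

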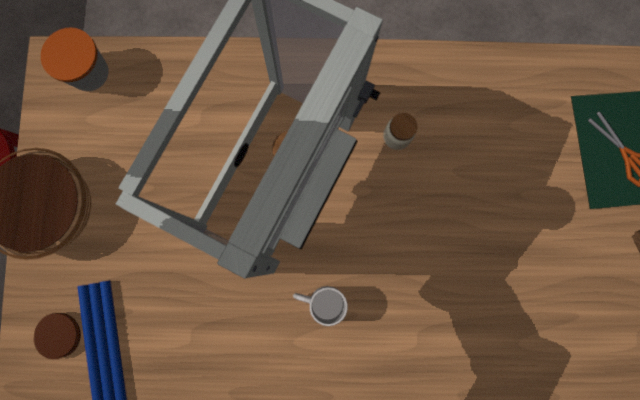

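The top view is unchanged: box, jar (402,127) and mug (328,307) undisturbed. The force spike was just the elbow stop being reached at speed, and it's back to about zero. Now I'll stretch gently along the arm.

```bash

python3 -m inch '[{"x":-0.3,"y":-0.1,"z":-0.25,"yaw":0},{"x":-0.3,"y":-0.1,"z":-0.25,"yaw":0},{"x":-0.4,"y":-0.1,"z":-0.3,"yaw":0}]'
python3 -m inch '[{"x":-0.6,"y":-0.15,"z":-0.5,"yaw":0},{"x":-0.6,"y":-0.15,"z":-0.5,"yaw":0},{"x":-0.6,"y":-0.15,"z":-0.5,"yaw":0}]'
python3 -c "
from h import *
s=r.get_state();print(s['joints'].round(1))"
```

```text
time_s: 14.42
tcp_pos: [0.6013, 0.556, 0.5432]
eef_rot: [-172.3, -0.1, -122.3]
contact_force: [1.2, -0.3, 1.5]
gripper_width: 0.0008
time_s: 14.67
tcp_pos: [0.6055, 0.5628, 0.5577]
eef_rot: [-171.2, 2.7, -122.0]
contact_force: [-0.3, -0.9, 0.1]
gripper_width: 0.0002
[  60.2   40.9   71.7   10.1 -118.1  -87.5]
```

Pressing against the stretch limit tilts the tool outward about 1° per row with no force. Continuing at full scale.

```bash

python3 -m inch '[{"x":-1,"y":0,"z":-0.8,"yaw":0},{"x":-1,"y":0,"z":-0.8,"yaw":0},{"x":-1,"y":0,"z":-0.8,"yaw":0},{"x":-1,"y":0,"z":-0.8,"yaw":0},{"x":-1,"y":0,"z":-0.8,"yaw":0}]'
python3 -m inch '[{"x":-1,"y":0,"z":-0.8,"yaw":0},{"x":-1,"y":0,"z":-0.8,"yaw":0},{"x":-1,"y":0,"z":-0.8,"yaw":0},{"x":-1,"y":0,"z":-0.8,"yaw":0},{"x":-1,"y":0,"z":-0.8,"yaw":0}]'
python3 -c "
from h import *
s=r.get_state();print(s['joints'].round(1))"
```

```text
time_s: 15.08
tcp_pos: [0.5911, 0.6049, 0.5905]
eef_rot: [-168.5, 9.1, -121.1]
contact_force: [0.8, -0.6, 0.9]
gripper_width: 0.0
time_s: 15.5
tcp_pos: [0.5684, 0.6438, 0.6298]
eef_rot: [-165.8, 15.3, -119.5]
contact_force: [0.4, -0.6, 0.2]
gripper_width: 0.0011
[  67.9   38.3   71.7   17.  -109.2  -91.7]
```

```bash
cat > plan.py <<'E'
import sys
from h import *
from scipy.spatial.transform import Rotation as Ro
s=r.get_state();R=Ro.from_euler('xyz',s['eef_rot'],degrees=True).as_matrix()
p=s['tcp_pos'];z=R[:,2]
print('t',round(s['time_s'],2),'p',p.round(4),'lean az %.0f down-elev %.1f'%(np.degrees(np.arctan2(z[1],z[0])),np.degrees(np.arcsin(-z[2]))),'x_t z %.2f y_t %s'%(R[2,0],R[:,1].round(2)),'phi %.0f'%np.degrees(np.arctan2(p[1],p[0])),'q',s['joints'].round(0),'F',s['contact_force'].round(1))
def W(d): print('tool units for world',d,(R.T@np.array(d)/.025).round(2))
if len(sys.argv)>3: W([float(a) for a in sys.argv[1:4]])
ph=np.arctan2(p[1],p[0]);W([.025*.77*np.cos(ph),.025*.77*np.sin(ph),.025*.64])
E
python3 plan.py -.49 .14 -.06
```

```text
t 15.5 p [0.5684 0.6438 0.6298] lean az 17 down-elev 69.3 x_t z -0.26 y_t [-0.81  0.53 -0.24] phi 49 q [  68.   38.   72.   17. -109.  -92.] F [ 0.4 -0.6  0.2]
tool units for world [-0.49, 0.14, -0.06] [ 5.23 19.47 -3.84]
tool units for world [np.float64(0.012740126945379382), np.float64(0.014430927392777583), 0.016] [-0.9  -0.26 -0.37]
```

```bash

python3 -m inch '[{"x":0.3,"y":1,"z":-0.1,"yaw":0},{"x":0.3,"y":1,"z":-0.2,"yaw":0},{"x":0.3,"y":1,"z":-0.2,"yaw":0},{"x":0.3,"y":1,"z":-0.2,"yaw":0},{"x":0.3,"y":1,"z":-0.2,"yaw":0}]' >/dev/null
python3 -m inch '[{"x":0.3,"y":1,"z":-0.2,"yaw":0},{"x":0.3,"y":1,"z":-0.2,"yaw":0},{"x":0.3,"y":1,"z":-0.2,"yaw":0},{"x":0.3,"y":1,"z":-0.2,"yaw":0},{"x":0.3,"y":1,"z":-0.2,"yaw":0}]'
python3 -m inch '[{"x":0.2,"y":1,"z":-0.2,"yaw":0},{"x":0.2,"y":1,"z":-0.2,"yaw":0},{"x":0.2,"y":1,"z":-0.2,"yaw":0},{"x":0.2,"y":1,"z":-0.2,"yaw":0},{"x":0.2,"y":1,"z":-0.2,"yaw":0}]'
python3 plan.py
```

```text
time_s: 16.33
tcp_pos: [0.3041, 0.7143, 0.5985]
eef_rot: [-165.6, 16.4, -119.5]
contact_force: [-0.3, 0.4, -0.2]
gripper_width: 0.0005
time_s: 16.75
tcp_pos: [0.1738, 0.7586, 0.5894]
eef_rot: [-165.7, 17.0, -119.3]
contact_force: [0.1, 0.4, -0.0]
gripper_width: 0.0002
t 16.75 p [0.1738 0.7586 0.5894] lean az 20 down-elev 68.0 x_t z -0.29 y_t [-0.81  0.54 -0.24] phi 77 q [ 101.   26.   41.   22. -101. -127.] F [ 0.1  0.4 -0. ]
tool units for world [np.float64(0.004298691258604455), np.float64(0.018763894943832897), 0.016] [-0.89  0.11 -0.44]
```

```bash

python3 -m inch '[{"x":-0.8,"y":0.3,"z":-0.2,"yaw":0},{"x":-0.8,"y":0.3,"z":-0.2,"yaw":0},{"x":-0.6,"y":0.2,"z":-0.2,"yaw":0},{"x":-0.5,"y":0.2,"z":-0.2,"yaw":0},{"x":-0.5,"y":0.2,"z":-0.2,"yaw":0}]'
python3 plan.py
python3 -m inch '[{"x":-0.5,"y":0.1,"z":-0.2,"yaw":0},{"x":-0.5,"y":0.1,"z":-0.2,"yaw":0},{"x":-0.5,"y":0.1,"z":-0.2,"yaw":0},{"x":-0.5,"y":0.1,"z":-0.2,"yaw":0}]'
python3 plan.py
```

```text
time_s: 17.17
tcp_pos: [0.1671, 0.827, 0.6094]
eef_rot: [-164.9, 17.0, -118.2]
contact_force: [-0.8, 3.2, -3.4]
gripper_width: 0.0005
t 17.17 p [0.1671 0.827  0.6094] lean az 19 down-elev 67.4 x_t z -0.29 y_t [-0.81  0.52 -0.25] phi 79 q [ 100.   42.   71.   25. -114. -120.] F [-0.8  3.2 -3.4]
tool units for world [np.float64(0.003812070568590929), np.float64(0.01886877362151772), 0.016] [-0.89  0.11 -0.44]
time_s: 17.5
tcp_pos: [0.1711, 0.8444, 0.6139]
eef_rot: [-165.1, 19.6, -117.6]
contact_force: [-0.1, -0.3, 1.1]
gripper_width: 0.0001
t 17.5 p [0.1711 0.8444 0.6139] lean az 24 down-elev 65.6 x_t z -0.34 y_t [-0.82  0.52 -0.24] phi 79 q [ 100.   42.   72.   26. -111. -119.] F [-0.1 -0.3  1.1]
tool units for world [np.float64(0.003823915326143807), np.float64(0.01886637674749666), 0.016] [-0.91  0.12 -0.4 ]
```

```bash

python3 -m inch '[{"x":-1,"y":0.2,"z":-0.5,"yaw":0},{"x":-1,"y":0.2,"z":-0.5,"yaw":0},{"x":-1,"y":0.2,"z":-0.5,"yaw":0},{"x":-1,"y":0.2,"z":-0.5,"yaw":0},{"x":-1,"y":0.2,"z":-0.5,"yaw":0}]' >/dev/null
python3 -m inch '[{"x":-1,"y":0.2,"z":-0.4,"yaw":0},{"x":-1,"y":0.2,"z":-0.4,"yaw":0},{"x":-1,"y":0.2,"z":-0.4,"yaw":0},{"x":-1,"y":0.2,"z":-0.4,"yaw":0},{"x":-1,"y":0.2,"z":-0.4,"yaw":0}]'
python3 plan.py
```

```text
time_s: 18.33
tcp_pos: [0.1797, 0.8951, 0.6774]
eef_rot: [-165.8, 32.6, -114.4]
contact_force: [0.1, 0.2, 0.1]
gripper_width: 0.0003
t 18.33 p [0.1797 0.8951 0.6774] lean az 40 down-elev 54.8 x_t z -0.54 y_t [-0.83  0.52 -0.21] phi 79 q [ 101.   41.   72.   31. -100. -119.] F [0.1 0.2 0.1]
tool units for world [np.float64(0.0037896877320659095), np.float64(0.018873281826259823), 0.016] [-0.98  0.14 -0.17]
```

```bash

python3 -m inch '[{"x":-1,"y":0.25,"z":-0.2,"yaw":0},{"x":-1,"y":0.25,"z":-0.2,"yaw":0},{"x":-1,"y":0.25,"z":-0.2,"yaw":0},{"x":-1,"y":0.25,"z":-0.2,"yaw":0},{"x":-1,"y":0.25,"z":-0.2,"yaw":0}]' >/dev/null
python3 -m inch '[{"x":-1,"y":0.25,"z":-0.1,"yaw":0},{"x":-1,"y":0.25,"z":-0.1,"yaw":0},{"x":-1,"y":0.25,"z":-0.1,"yaw":0},{"x":-1,"y":0.25,"z":-0.1,"yaw":0},{"x":-1,"y":0.25,"z":-0.1,"yaw":0}]' > /dev/null
python3 plan.py
python3 -m inch '[{"x":-1,"y":0.25,"z":0,"yaw":0},{"x":-1,"y":0.25,"z":0,"yaw":0},{"x":-1,"y":0.25,"z":0,"yaw":0},{"x":-1,"y":0.25,"z":0,"yaw":0},{"x":-1,"y":0.25,"z":0,"yaw":0}]' > /dev/null
python3 plan.py
```

```text
t 19.17 p [0.1818 0.967  0.715 ] lean az 48 down-elev 43.9 x_t z -0.70 y_t [-0.84  0.51 -0.19] phi 79 q [ 101.   42.   72.   35.  -88. -119.] F [-0.  -0.2 -0.1]
tool units for world [np.float64(0.003555831841307418), np.float64(0.018918735684932658), 0.016] [-0.99  0.14  0.03]
t 19.58 p [0.1822 1.0013 0.7368] lean az 52 down-elev 38.2 x_t z -0.77 y_t [-0.85  0.5  -0.18] phi 80 q [ 101.   43.   72.   37.  -81. -120.] F [0.8 0.  0.6]
tool units for world [np.float64(0.0034465979626533945), np.float64(0.018938940373839124), 0.016] [-0.98  0.15  0.14]
```

```bash

python3 -m inch '[{"x":-1,"y":0.25,"z":0.1,"yaw":0},{"x":-1,"y":0.25,"z":0.1,"yaw":0},{"x":-1,"y":0.25,"z":0.1,"yaw":0},{"x":-1,"y":0.25,"z":0.1,"yaw":0},{"x":-1,"y":0.25,"z":0.1,"yaw":0}]' > /dev/null
python3 plan.py .25 -1.2 -.15
```

```text
t 20.0 p [0.1821 1.0341 0.7601] lean az 54 down-elev 32.5 x_t z -0.83 y_t [-0.86  0.49 -0.17] phi 80 q [ 101.   44.   72.   39.  -75. -120.] F [-0.4  0.6 -0.2]
tool units for world [0.25, -1.2, -0.15] [ 29.55 -30.96 -24.66]
tool units for world [np.float64(0.0033382560308533593), np.float64(0.018958337128357837), 0.016] [-0.96  0.15  0.24]
```

```bash

python3 -m inch '[{"x":0.95,"y":-1,"z":-0.8,"yaw":0},{"x":0.95,"y":-1,"z":-0.8,"yaw":0},{"x":0.95,"y":-1,"z":-0.8,"yaw":0},{"x":0.95,"y":-1,"z":-0.8,"yaw":0},{"x":0.95,"y":-1,"z":-0.8,"yaw":0}]' > /dev/null
python3 -m inch '[{"x":0.95,"y":-1,"z":-0.8,"yaw":0},{"x":0.95,"y":-1,"z":-0.8,"yaw":0},{"x":0.95,"y":-1,"z":-0.8,"yaw":0},{"x":0.95,"y":-1,"z":-0.8,"yaw":0},{"x":0.95,"y":-1,"z":-0.8,"yaw":0}]' > /dev/null
python3 plan.py 
python3 -m inch '[{"x":0.9,"y":-1,"z":-0.8,"yaw":0},{"x":0.9,"y":-1,"z":-0.8,"yaw":0},{"x":0.9,"y":-1,"z":-0.8,"yaw":0},{"x":0.9,"y":-1,"z":-0.8,"yaw":0},{"x":0.9,"y":-1,"z":-0.8,"yaw":0}]' > /dev/null
python3 plan.py
```

```text
t 20.83 p [0.2489 0.7089 0.7091] lean az 54 down-elev 32.6 x_t z -0.82 y_t [-0.86  0.48 -0.18] phi 71 q [  97.   -3.   -7.   50.  -49. -142.] F [-0.2 -0.1  0.5]
tool units for world [np.float64(0.006376511829865416), np.float64(0.018163220994184555), 0.016] [-0.96  0.02  0.28]
t 21.25 p [0.2926 0.5073 0.6933] lean az 54 down-elev 32.2 x_t z -0.83 y_t [-0.86  0.48 -0.17] phi 60 q [  95.  -22.  -23.   46.  -49. -137.] F [ 0.4 -0.3  1.1]
tool units for world [np.float64(0.009619372229576702), np.float64(0.0166742369513225), 0.016] [-0.94 -0.12  0.31]
```

```bash
python3 plan.py .36 -.13 -.03; python3 plan.py 0 -.45 -.05|tail -2|head -1; python3 plan.py -.1 -.1 -.45|tail -2|head -1
```

```text
t 21.25 p [0.2926 0.5073 0.6933] lean az 54 down-elev 32.2 x_t z -0.83 y_t [-0.86  0.48 -0.17] phi 60 q [  95.  -22.  -23.   46.  -49. -137.] F [ 0.4 -0.3  1.1]
tool units for world [0.36, -0.13, -0.03] [  1.87 -14.67   4.13]
tool units for world [np.float64(0.009619372229576702), np.float64(0.0166742369513225), 0.016] [-0.94 -0.12  0.31]
tool units for world [0.0, -0.45, -0.05] [ 11.45  -8.28 -11.33]
tool units for world [-0.1, -0.1, -0.45] [17.62  4.66  4.87]
```

```bash

python3 -m inch '[{"x":0.1,"y":-1,"z":0.3,"yaw":0},{"x":0.1,"y":-1,"z":0.3,"yaw":0},{"x":0.1,"y":-1,"z":0.3,"yaw":0},{"x":0.1,"y":-1,"z":0.3,"yaw":0},{"x":0.1,"y":-1,"z":0.3,"yaw":0}]' > /dev/null
python3 plan.py | head -1
python3 -m inch '[{"x":0.1,"y":-1,"z":0.3,"yaw":0},{"x":0.1,"y":-1,"z":0.3,"yaw":0},{"x":0.1,"y":-1,"z":0.3,"yaw":0},{"x":0.1,"y":-1,"z":0.3,"yaw":0},{"x":0.1,"y":-1,"z":0.3,"yaw":0}]' > /dev/null
python3 plan.py | head -1
python3 -m inch '[{"x":0.3,"y":-1,"z":0,"yaw":0},{"x":0.3,"y":-1,"z":0,"yaw":0},{"x":0.6,"y":-1,"z":-0.5,"yaw":0},{"x":0.8,"y":-0.8,"z":-0.8,"yaw":0},{"x":1,"y":-0.7,"z":-1,"yaw":0}]' > /dev/null
python3 plan.py | head -1
```

```text
t 21.67 p [0.417  0.4529 0.6961] lean az 55 down-elev 30.7 x_t z -0.84 y_t [-0.86  0.48 -0.17] phi 47 q [  74.  -20.  -15.   25.  -39. -108.] F [ 1.3 -0.2 -0.8]
t 22.08 p [0.5457 0.408  0.6948] lean az 55 down-elev 29.7 x_t z -0.85 y_t [-0.86  0.48 -0.17] phi 37 q [ 51. -11.   2.  -6. -43. -72.] F [ 0.5 -0.3  0.7]
t 22.5 p [0.6135 0.2742 0.6773] lean az 55 down-elev 29.4 x_t z -0.85 y_t [-0.86  0.48 -0.17] phi 24 q [ 23.  -7.  13. -33. -58. -43.] F [ 0.8 -1.3 -0.4]
```

```bash
python3 -c "
from h import *
c=load('top0');print('mug',onz(c,328,306,.085),'jar',onz(c,403,126,.085))"; python3 plan.py -.1 -.44 -.1
```

```text
mug [0.35371935 0.05315756 0.085     ] jar [ 0.71635079 -0.09733311  0.085     ]
t 22.5 p [0.6135 0.2742 0.6773] lean az 55 down-elev 29.4 x_t z -0.85 y_t [-0.86  0.48 -0.17] phi 24 q [ 23.  -7.  13. -33. -58. -43.] F [ 0.8 -1.3 -0.4]
tool units for world [-0.1, -0.44, -0.1] [ 12.81  -4.22 -12.64]
tool units for world [np.float64(0.017574298869422755), np.float64(0.007855349721572317), 0.016] [-0.78 -0.57  0.26]
```

```bash

python3 -m inch '[{"x":1,"y":-0.33,"z":-1,"yaw":0.6},{"x":1,"y":-0.33,"z":-1,"yaw":0.6},{"x":1,"y":-0.33,"z":-1,"yaw":0.6},{"x":1,"y":-0.33,"z":-1,"yaw":0.6},{"x":1,"y":-0.33,"z":-1,"yaw":0.6}]' > /dev/null
python3 plan.py | head -1
python3 -m inch '[{"x":1,"y":-0.2,"z":-1,"yaw":0},{"x":1,"y":-0.2,"z":-1,"yaw":0},{"x":1,"y":-0.2,"z":-1,"yaw":0},{"x":1,"y":-0.2,"z":-1,"yaw":0},{"x":1,"y":-0.2,"z":-1,"yaw":0}]' > /dev/null
python3 plan.py -.02 -.05 -.3
```

```text
t 22.92 p [0.5639 0.0965 0.6358] lean az 55 down-elev 29.1 x_t z -0.87 y_t [-0.82  0.58  0.01] phi 10 q [ -7.  -9.  12. -52. -78. -33.] F [ 1.3 -0.2 -0.4]
t 23.33 p [ 0.48   -0.0647  0.5884] lean az 54 down-elev 28.9 x_t z -0.88 y_t [-0.81  0.58  0.  ] phi -8 q [-36.  -6.  10. -62. -98. -14.] F [ 1.6 -0.7  0. ]
tool units for world [-0.02, -0.05, -0.3] [11.52 -0.53  3.97]
tool units for world [np.float64(0.019077728986680576), np.float64(-0.0025695829838259326), 0.016] [-0.74 -0.68  0.01]
```

```bash

python3 -m inch '[{"x":1,"y":-0.3,"z":0.3,"yaw":0},{"x":1,"y":-0.3,"z":0.3,"yaw":0},{"x":1,"y":-0.3,"z":0.3,"yaw":0},{"x":1,"y":-0.3,"z":0.3,"yaw":0},{"x":1,"y":-0.3,"z":0.3,"yaw":0}]' > /dev/null
python3 -m inch '[{"x":1,"y":-0.2,"z":0.3,"yaw":0},{"x":1,"y":-0.2,"z":0.3,"yaw":0},{"x":1,"y":-0.1,"z":0.3,"yaw":0},{"x":1,"y":0,"z":0.3,"yaw":0},{"x":0.5,"y":0,"z":0.2,"yaw":0}]' > /dev/null
python3 plan.py 0 0 -.1
python3 - <<'E'
from h import *
snap('wrist','w3'); snap('side','s3')
E
```

```text
t 24.17 p [ 0.4879 -0.1545  0.3378] lean az 52 down-elev 29.5 x_t z -0.87 y_t [-0.8   0.61 -0.02] phi -18 q [-43.   8.  -6. -60. -88.  16.] F [ 0.2  0.3 -0.3]
tool units for world [0.0, 0.0, -0.1] [3.48 0.07 1.97]
tool units for world [np.float64(0.01835131906046976), np.float64(-0.00581305330621004), 0.016] [-0.67 -0.74 -0.08]
```

View pics/w3.png

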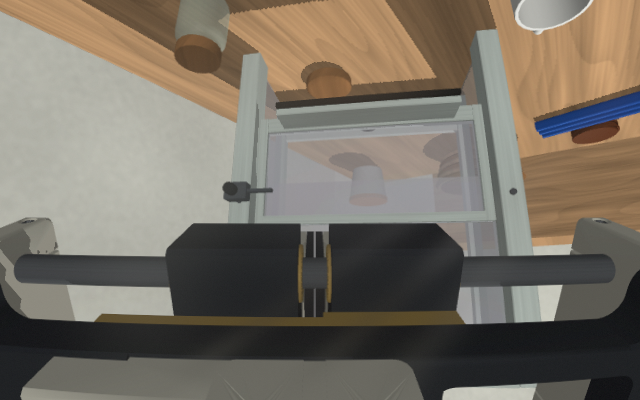

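The wrist view is inverted (up in the picture is down). The rubber strip runs (277,105)–(462,93), the lip face lies below it, and the pointer tip is at about (272,190) with the clamp at (236,191). The jar (200,35) and mug (552,10) are clear. Measuring the marker and lip now.

```bash
python3 - <<'E'
from h import *
c=load('w3');d=c['d'];p=c['p']
for v in range(186,195): print(v,[int(p[v,u].sum()) for u in range(254,280,2)],[tuple(np.round(pt(c,u,v,d[v,u])[[0,1,2]],4)) for u in (262,268)])
# black strip
print('strip')
for u in (285,320,370,420,455):
    col=p[80:130,u].sum(1).astype(int); k=np.where(col<150)[0]+80
    print(u,k.min(),k.max(),'edge lower',pt(c,u,int(k.mean()),d[int(k.mean()),u]).round(4),'lip', [pt(c,u,k.max()+j,d[k.max()+j,u]).round(4).tolist() for j in (3,8,14)])
E
```

```text
186 [334, 366, 449, 467, 460, 443, 405, 441, 438, 438, 434, 438, 438] [(np.float64(0.7204), np.float64(0.0283), np.float64(0.216)), (np.float64(0.7153), np.float64(0.0351), np.float64(0.2152))]
187 [332, 372, 452, 468, 454, 393, 374, 397, 377, 440, 440, 440, 439] [(np.float64(0.7206), np.float64(0.0286), np.float64(0.2174)), (np.float64(0.7167), np.float64(0.0366), np.float64(0.2161))]
188 [283, 291, 328, 336, 328, 276, 275, 286, 267, 375, 436, 438, 442] [(np.float64(0.6975), np.float64(0.0069), np.float64(0.2279)), (np.float64(0.6904), np.float64(0.0109), np.float64(0.2281))]
189 [233, 225, 220, 221, 222, 219, 218, 218, 212, 275, 440, 439, 442] [(np.float64(0.6989), np.float64(0.0084), np.float64(0.2287)), (np.float64(0.6905), np.float64(0.0112), np.float64(0.2294))]
190 [224, 223, 219, 214, 215, 217, 213, 210, 209, 240, 440, 437, 439] [(np.float64(0.6987), np.float64(0.0083), np.float64(0.2301)), (np.float64(0.6915), np.float64(0.0122), np.float64(0.2304))]
191 [204, 202, 205, 196, 199, 195, 199, 195, 189, 260, 436, 442, 440] [(np.float64(0.7007), np.float64(0.0103), np.float64(0.2
[... 181 characters left out ...]
np.float64(0.2249)), (np.float64(0.7145), np.float64(0.0349), np.float64(0.2242))]
193 [297, 372, 409, 425, 419, 355, 388, 416, 419, 424, 436, 441, 438] [(np.float64(0.7196), np.float64(0.0284), np.float64(0.2264)), (np.float64(0.7159), np.float64(0.0364), np.float64(0.2252))]
194 [329, 430, 455, 468, 460, 388, 411, 439, 441, 440, 436, 438, 439] [(np.float64(0.7207), np.float64(0.0294), np.float64(0.2275)), (np.float64(0.7155), np.float64(0.0361), np.float64(0.2268))]
stripTraceback (most recent call last):
  File "<stdin>", line 8, in <module>
    return umr_minimum(a, axis, None, out, keepdims, initial, where)
ValueError: zero-size array to reduction operation minimum which has no identity
```

```bash
python3 - <<'E'
from h import *
c=load('w3');d=c['d'];p=c['p']
for u in (290,330,370,410,450):
    col=p[80:130,u].sum(1).astype(int); m=80+int(np.argmin(col)); k=[v for v in range(80,130) if p[v,u].sum()<200]
    print(u,m,k[:1],k[-1:],pt(c,u,m,d[m,u]).round(4),[pt(c,u,m+j,d[m+j,u]).round(4).tolist() for j in (-3,6,12,18)])
c=load('top0');d=c['d'];p=c['p']
t=[];
# lip-top plane height
for u,v in [(305,225),(315,205),(325,185),(335,165),(342,152)]: t.append(pt(c,u,v,d[v,u]))
print(np.mean([q[2] for q in t]),np.std([q[2] for q in t]))
E
```

```text
290 106 [101] [106] [0.6578 0.0115 0.1185] [[0.6572, 0.0106, 0.1146], [0.6584, 0.0127, 0.1268], [0.6662, 0.0218, 0.1294], [0.6781, 0.0354, 0.1292]]
330 103 [98] [103] [0.6095 0.0361 0.1188] [[0.6086, 0.0347, 0.1154], [0.6108, 0.0379, 0.1264], [0.6172, 0.0473, 0.129], [0.6259, 0.06, 0.1299]]
370 100 [94] [100] [0.5633 0.0599 0.1187] [[0.5627, 0.0591, 0.1149], [0.5641, 0.0608, 0.1267], [0.5691, 0.07, 0.1295], [0.389, -0.2835, 0.3487]]
410 97 [92] [97] [0.5175 0.0804 0.1199] [[0.517, 0.08, 0.1159], [0.5192, 0.0836, 0.1263], [0.5236, 0.0942, 0.1284], [0.53, 0.1105, 0.1278]]
450 94 [89] [95] [0.4745 0.105  0.1179] [[0.4735, 0.1023, 0.1153], [0.4752, 0.1045, 0.1264], [0.4781, 0.1137, 0.1295], [0.4825, 0.1294, 0.1294]]
0.1277754395916175 0.0011026552446033585
```

```bash
python3 - <<'E'
from h import *
from scipy.spatial.transform import Rotation as Ro
s=r.get_state();R=Ro.from_euler('xyz',s['eef_rot'],degrees=True).as_matrix();p=s['tcp_pos']
print(p,R.round(3).tolist()); P1=np.array([.512,-.06,.09]);P2=np.array([.581,.046,.09])
for a,b in((p,P1),(P1,P2)): print((R.T@(b-a)/.025).round(2))
print((R.T@[0,0,.025]/.025).round(3))
E
```

```text
[ 0.48803602 -0.15417518  0.33828602] [[-0.288, -0.796, 0.533], [-0.399, 0.605, 0.689], [-0.87, -0.014, -0.492]]
[6.86 1.66 7.99]
[-2.49  0.37  4.39]
[-0.87  -0.014 -0.492]
```

```bash

python3 -m inch '[{"x":0.75,"y":0.2,"z":0.85,"yaw":0},{"x":0.75,"y":0.2,"z":0.85,"yaw":0},{"x":0.75,"y":0.2,"z":0.85,"yaw":0},{"x":0.75,"y":0.2,"z":0.85,"yaw":0},{"x":0.75,"y":0.2,"z":0.85,"yaw":0}]' > /dev/null
python3 -m inch '[{"x":0.75,"y":0.2,"z":0.85,"yaw":0},{"x":0.75,"y":0.2,"z":0.85,"yaw":0},{"x":0.7,"y":0.2,"z":0.8,"yaw":0},{"x":0.5,"y":0.1,"z":0.6,"yaw":0},{"x":0,"y":0,"z":0,"yaw":0}]'
python3 - <<'E'
from h import *
from scipy.spatial.transform import Rotation as Ro
s=r.get_state();R=Ro.from_euler('xyz',s['eef_rot'],degrees=True).as_matrix();p=s['tcp_pos']
P1=np.array([.512,-.06,.09]);P2=np.array([.581,.046,.09])
for b in(P1,P2): print((R.T@(b-p)/.025).round(2))
print(s['joints'].round(0))
E
```

```text
time_s: 25.1
tcp_pos: [0.5177, -0.0743, 0.1122]
eef_rot: [-174.2, 59.9, -122.5]
contact_force: [-0.3, 0.2, -0.0]
gripper_width: 0.0005
[0.59 0.57 0.7 ]
[-1.95  0.97  5.06]
[-37.  24. -21. -69. -68.  43.]
```

```bash

python3 -m inch '[{"x":0.6,"y":0.4,"z":0.6,"yaw":0},{"x":0.2,"y":0.2,"z":0.2,"yaw":0},{"x":-0.4,"y":0.1,"z":0.75,"yaw":0},{"x":-0.4,"y":0.1,"z":0.75,"yaw":0}]'
python3 - <<'E'
from h import *
from scipy.spatial.transform import Rotation as Ro
s=r.get_state();R=Ro.from_euler('xyz',s['eef_rot'],degrees=True).as_matrix();p=s['tcp_pos']
P2=np.array([.581,.046,.09]);print((R.T@(P2-p)/.025).round(2))
E
```

```text
time_s: 25.43
tcp_pos: [0.537, -0.0286, 0.0865]
eef_rot: [-173.2, 59.7, -121.8]
contact_force: [1.5, -0.2, 0.5]
gripper_width: 0.0004
[-1.87  0.42  2.89]
```

```bash

python3 -m inch '[{"x":-0.45,"y":0.1,"z":0.75,"yaw":0},{"x":-0.45,"y":0.1,"z":0.75,"yaw":0},{"x":-0.45,"y":0.1,"z":0.75,"yaw":0},{"x":-0.4,"y":0.1,"z":0.6,"yaw":0},{"x":0,"y":0,"z":0,"yaw":0}]'
python3 - <<'E'
from h import *
from scipy.spatial.transform import Rotation as Ro
s=r.get_state();R=Ro.from_euler('xyz',s['eef_rot'],degrees=True).as_matrix();p=s['tcp_pos']
P2=np.array([.581,.046,.09]);print((R.T@(P2-p)/.025).round(2), s['contact_force'])
snap('side','s4');snap('wrist','w4')
p=cv2.imread('pics/w4.png');q=cv2.imread('pics/s4.png')[50:350,150:550]
cv2.imwrite('pics/m4.png',np.vstack([p[:250,:],cv2.resize(q,(640,350))[:350]]))
E
```

```text
time_s: 25.85
tcp_pos: [0.5886, 0.0444, 0.0992]
eef_rot: [-171.5, 60.0, -120.4]
contact_force: [0.1, 0.6, -2.9]
gripper_width: 0.0003
[0.37 0.3  0.05] [ 0.06026406  0.57148737 -2.8943444 ]
```

View pics/m4.png

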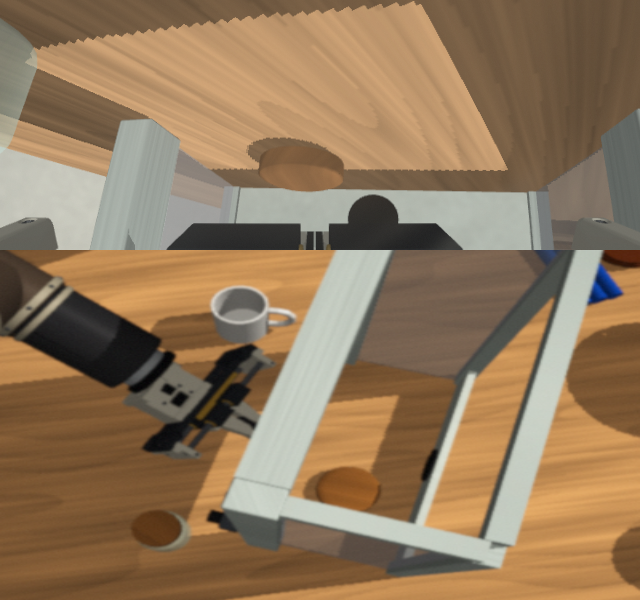

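The composite shows the fingertips under the strip, right of the lip's middle. The mug (240,310 in the lower part) and jar (155,530) are clear, and contact is 2.9 N. Pushing straight up.

```bash

python3 -m inch '[{"x":-0.43,"y":0,"z":-0.25,"yaw":0},{"x":-0.43,"y":0,"z":-0.25,"yaw":0},{"x":-0.43,"y":0,"z":-0.25,"yaw":0},{"x":-0.43,"y":0,"z":-0.25,"yaw":0}]'
python3 plan.py 0 0 .025
```

```text
time_s: 26.28
tcp_pos: [0.5828, 0.0395, 0.1477]
eef_rot: [-171.8, 59.5, -120.8]
contact_force: [0.7, -0.0, -3.9]
gripper_width: 0.0003
t 26.28 p [0.5828 0.0395 0.1477] lean az 50 down-elev 30.1 x_t z -0.86 y_t [-0.79  0.61 -0.07] phi 4 q [-22.  18. -22. -76. -58.  35.] F [ 0.7 -0.  -3.9]
tool units for world [0.0, 0.0, 0.025] [-0.86 -0.07 -0.5 ]
tool units for world [np.float64(0.019205976318613018), np.float64(0.0013011432084425018), 0.016] [-0.77 -0.62  0.14]
```

```bash

python3 -m inch '[{"x":-0.42,"y":-0.03,"z":-0.17,"yaw":0},{"x":-0.42,"y":-0.03,"z":-0.17,"yaw":0},{"x":-0.3,"y":-0.03,"z":-0.12,"yaw":0},{"x":-0.1,"y":0,"z":-0.05,"yaw":0}]'
python3 - <<'E'
from h import *
s=r.get_state();print(s['tcp_pos'],s['contact_force'])
p,d,_=snap('top','t5');snap('wrist','w5');c=load('top0');c=load('t5')
cv2.imwrite('pics/c5.png',np.vstack([cv2.resize(p[80:200,300:420,::-1],(400,400),interpolation=cv2.INTER_CUBIC),cv2.resize(load('w5')['p'][90:240,100:400,::-1],(400,200))]))
for u,v in [(305,225),(345,130),(350,125),(340,150),(335,165)]: print(u,v,pt(c,u,v,d[v,u]).round(4))
E
```

```text
time_s: 26.62
tcp_pos: [0.5826, 0.0377, 0.1848]
eef_rot: [-171.5, 59.2, -120.7]
contact_force: [0.2, 0.6, -3.2]
gripper_width: 0.0004
[0.58258318 0.03766115 0.18475683] [ 0.22295563  0.57731105 -3.21260919]
305 225 [0.5007 0.0984 0.208 ]
345 130 [0.6708 0.0297 0.2103]
350 125 [0.6792 0.021  0.2135]
340 150 [0.6343 0.0384 0.2101]
335 165 [0.6069 0.0471 0.2109]
```

View pics/c5.png

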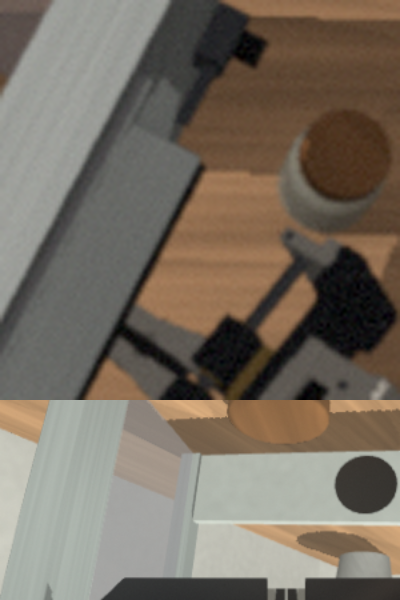

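The top crop shows the lip raised to its pointer-side corner at (200,165), the pointer from (215,65) to (185,120), and the fingertips under the strip at (120,330). Now comparing heights in one picture.

```bash
cat > lv.py <<'E'
import sys
from h import *
c=load(sys.argv[1]);p=c['p'].astype(int);d=c['d']
P=[];L=[]
for v in range(95,118):
    for u in range(352,366):
        z=pt(c,u,v,d[v,u])
        if p[v,u].sum()<190 and .19<z[2]<.26: P.append((u,v,*z.round(4),p[v,u].sum()))
P=np.array(P); 
for q in P[np.argsort(P[:,1])]: print(*q[:2].astype(int),q[2:5],int(q[5]))
z0=.2
# lip plane points
for v in range(125,230):
    for u in range(290,360):
        z=pt(c,u,v,d[v,u]); b=(z[:2]-[.569,.054])@np.array([.44,.897]); l=(z[:2]-[.569,.054])@np.array([-.897,.44])
        if .006<b<.03 and abs(l)<.11: L.append((l,z[2]))
L=np.array(L);print('lip',len(L),np.median(L[:,1]),'right end',np.median(L[L[:,0]<-.07,1]),'left',np.median(L[L[:,0]>.05,1]))
E
python3 lv.py t5
```

```text
353 95 [0.7299 0.0169 0.2276] 171
354 95 [0.7285 0.0154 0.2317] 184
355 95 [0.7279 0.0138 0.2336] 184
356 95 [0.7274 0.0122 0.2349] 180
357 95 [0.727  0.0106 0.2362] 163
358 95 [0.7268 0.0089 0.2367] 129
359 95 [0.7248 0.0077 0.2426] 100
360 95 [0.7243 0.0061 0.244 ] 110
361 95 [0.7247 0.0042 0.2428] 106
362 95 [0.7245 0.0026 0.2437] 112
363 95 [7.250e-01 7.000e-04 2.423e-01] 101
364 95 [ 0.7253 -0.0011  0.2416] 117
365 95 [ 0.7256 -0.0029  0.2408] 125
353 96 [0.7306 0.0163 0.2205] 176
356 96 [0.7269 0.0119 0.2313] 177
357 96 [0.7269 0.0101 0.2314] 166
358 96 [0.7261 0.0086 0.2337] 101
359 96 [0.7244 0.0073 0.2386] 77
360 96 [0.7235 0.0058 0.2412] 82
361 96 [0.7232 0.0042 0.2422] 100
362 96 [0.7243 0.0021 0.2389] 107
363 96 [0.7227 0.0008 0.2436] 113
364 96 [ 0.7243 -0.0014  0.2392] 106
365 96 [ 0.7236 -0.0029  0.2413] 117
352 97 [0.7298 0.0178 0.2175] 181
354 97 [0.7288 0.0145 0.2204] 189
355 97 [0.7282 0.0129 0.2222] 186
356 97 [0.7272 0.0114 0.2253] 186
357 97 [0.7267 0.0097 0.2266] 149
358 97 [0.7248 0.0084 0.232 ] 103
359 97 [0.7249 0.0067 0.2321] 63
360 97 [0.7225 0.0056 0.2389
[... 4381 characters left out ...]
6953 0.0086 0.2333] 158
354 114 [0.6939 0.0154 0.2316] 117
355 114 [0.6933 0.0139 0.2338] 125
356 114 [0.6942 0.0119 0.2308] 114
357 114 [0.6939 0.0102 0.2319] 147
358 114 [0.6939 0.0085 0.2319] 186
353 115 [0.6919 0.0172 0.2322] 128
354 115 [0.6916 0.0156 0.2333] 115
355 115 [0.6921 0.0137 0.2316] 115
356 115 [0.6923 0.0119 0.231 ] 120
357 115 [0.6923 0.0102 0.2312] 169
353 116 [0.6905 0.0171 0.2309] 129
354 116 [0.6902 0.0155 0.2318] 112
355 116 [0.6902 0.0137 0.232 ] 113
356 116 [0.6907 0.0118 0.2305] 151
354 117 [0.6899 0.015  0.2269] 146
355 117 [0.6887 0.0136 0.231 ] 151
356 117 [0.6882 0.0121 0.2328] 166
lip 1570 0.21008930183474633 right end 0.2100756015877821 left 0.2101738984613446
```

```bash
sed -i 's/^for q in P.*/P=P[(P[:,1]>=104)\&(P[:,1]<=116)];print("pointer top",np.median(P[:,4]),"mid",np.median(P[:,4])-.002)/' lv.py
python3 -m inch '[{"x":-0.25,"y":-0.02,"z":-0.11,"yaw":0},{"x":-0.2,"y":-0.02,"z":-0.09,"yaw":0},{"x":0,"y":0,"z":0,"yaw":0}]'
python3 -c "
from h import *
snap('top','t6')"; python3 lv.py t6
```

```text
time_s: 26.97
tcp_pos: [0.5827, 0.0378, 0.1961]
eef_rot: [-171.8, 59.2, -121.1]
contact_force: [-1.0, 0.6, -0.4]
gripper_width: 0.0004
pointer top 0.23175 mid 0.22975
lip 1612 0.22197946759545406 right end 0.2217843862301151 left 0.2220379452431156
```

```bash

python3 -m inch '[{"x":-0.18,"y":-0.02,"z":-0.08,"yaw":0},{"x":-0.1,"y":-0.01,"z":-0.04,"yaw":0},{"x":0,"y":0,"z":0,"yaw":0}]'
python3 -c "
from h import *
snap('top','t7');snap('side','s7')"; python3 lv.py t7
```

```text
time_s: 27.27
tcp_pos: [0.5829, 0.038, 0.2027]
eef_rot: [-172.0, 59.1, -121.3]
contact_force: [-0.3, -1.5, -1.3]
gripper_width: 0.0001
pointer top 0.2323 mid 0.2303
lip 1642 0.2283763952135489 right end 0.22832522116025034 left 0.2284001990296286
```

```bash

python3 -m inch '[{"x":-0.07,"y":0,"z":-0.03,"yaw":0},{"x":0,"y":0,"z":0,"yaw":0}]'
python3 -c "
from h import *
snap('top','t8');snap('top','t9')"; python3 lv.py t8;python3 lv.py t9; python3 plan.py 0 0 -.02
```

```text
time_s: 27.53
tcp_pos: [0.583, 0.0381, 0.2041]
eef_rot: [-172.1, 59.1, -121.3]
contact_force: [-0.9, -1.0, -0.6]
gripper_width: 0.0005
pointer top 0.2319 mid 0.2299
lip 1652 0.22991332544079968 right end 0.2302148573711767 left 0.22985816757646182
pointer top 0.23195 mid 0.22995
lip 1650 0.2300392132793873 right end 0.22997811185584127 left 0.23007684961421815
t 27.63 p [0.5831 0.0382 0.204 ] lean az 49 down-elev 30.6 x_t z -0.86 y_t [-0.78  0.62 -0.07] phi 4 q [-20.  12. -20. -71. -58.  25.] F [-1.1 -1.5 -1.1]
tool units for world [0.0, 0.0, -0.02] [0.69 0.06 0.41]
tool units for world [np.float64(0.019208835983297787), np.float64(0.0012582210325552074), 0.016] [-0.78 -0.62  0.14]
```

The lip top (0.2300) is level with the pointer's mid-thickness (0.2299). Now down a little and straight back.

```bash

python3 -m inch '[{"x":0.35,"y":0.03,"z":0.2,"yaw":0},{"x":0.35,"y":0.03,"z":0.2,"yaw":0}]'
python3 plan.py -.088 -.18 0
```

```text
time_s: 27.8
tcp_pos: [0.5846, 0.0384, 0.1869]
eef_rot: [-171.5, 59.3, -120.8]
contact_force: [-0.1, 0.8, -0.2]
gripper_width: -0.0001
t 27.8 p [0.5846 0.0384 0.1869] lean az 49 down-elev 30.3 x_t z -0.86 y_t [-0.78  0.62 -0.08] phi 4 q [-20.  14. -20. -73. -58.  28.] F [-0.1  0.8 -0.2]
tool units for world [-0.088, -0.18, 0.0] [ 4.08 -1.67 -6.69]
tool units for world [np.float64(0.01920861358788385), np.float64(0.0012616116800997044), 0.016] [-0.77 -0.62  0.14]
```

```bash

python3 -m inch '[{"x":0.4,"y":-0.15,"z":-0.65,"yaw":0},{"x":0.45,"y":-0.18,"z":-0.75,"yaw":0},{"x":0.45,"y":-0.18,"z":-0.75,"yaw":0},{"x":0.45,"y":-0.18,"z":-0.75,"yaw":0},{"x":0.45,"y":-0.18,"z":-0.75,"yaw":0}]'
python3 -m inch '[{"x":0.45,"y":-0.18,"z":-0.8,"yaw":0},{"x":0.4,"y":-0.18,"z":-0.8,"yaw":0},{"x":0.4,"y":-0.18,"z":-0.8,"yaw":0},{"x":0,"y":0,"z":0,"yaw":0},{"x":0,"y":0,"z":0,"yaw":0}]'
python3 - <<'E'
from h import *
snap('top','t10');snap('side','s10');w=snap('wrist','w10')
a=cv2.imread('pics/t10.png')[0:330,100:440];b=cv2.imread('pics/s10.png')[60:330,200:500]
cv2.imwrite('pics/m10.png',np.hstack([cv2.resize(a,(400,388)),cv2.resize(b,(400,388))]))
E
python3 lv.py t10
```

```text
time_s: 28.22
tcp_pos: [0.5373, -0.0565, 0.1884]
eef_rot: [-171.5, 59.7, -120.5]
contact_force: [0.4, 0.4, -0.8]
gripper_width: 0.0004
time_s: 28.63
tcp_pos: [0.5064, -0.124, 0.1944]
eef_rot: [-171.1, 60.0, -120.3]
contact_force: [-0.4, 0.5, 1.0]
gripper_width: 0.0005
pointer top 0.2321 mid 0.2301
lip 1652 0.22995483356804125 right end 0.229905490935356 left 0.22997930105125758
```

View pics/m10.png

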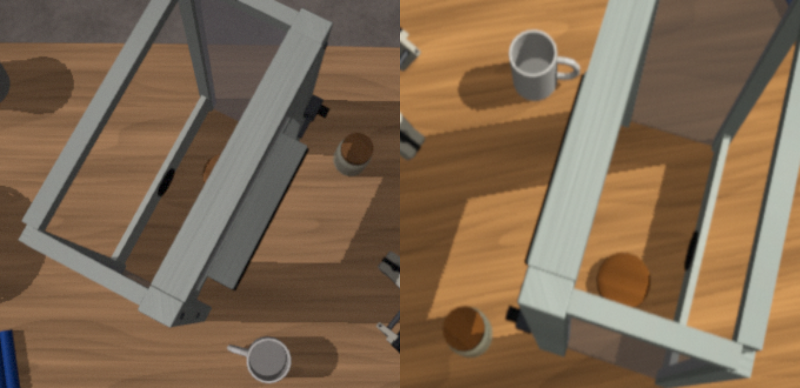

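View pics/w10.png

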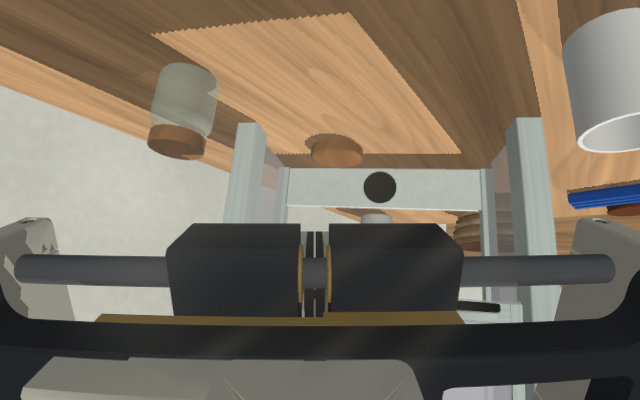

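The views show the hand clear of the lip, with the jar, mug, roundel and marker in place. One independent check with the wrist camera from higher up, then hand in.

```bash

python3 -m inch '[{"x":-0.7,"y":-0.05,"z":-0.8,"yaw":0},{"x":-0.7,"y":-0.05,"z":-0.8,"yaw":0},{"x":-0.7,"y":-0.05,"z":-0.7,"yaw":0},{"x":-0.7,"y":-0.05,"z":-0.6,"yaw":0},{"x":-0.7,"y":-0.05,"z":-0.5,"yaw":0}]'
python3 -m inch '[{"x":-0.5,"y":-0.05,"z":-0.4,"yaw":0},{"x":0,"y":0,"z":0,"yaw":0},{"x":0,"y":0,"z":0,"yaw":0}]'
python3 - <<'E'
from h import *
snap('wrist','w11')
p=cv2.imread('pics/w11.png');cv2.imwrite('pics/c11.png',cv2.resize(p[90:230,200:480],(800,400),interpolation=cv2.INTER_CUBIC))
c=load('top0');e=load('t10')
for n,u,v,z in(('jar',403,127,.085),('mug',328,307,.085)):
    a=c['p'][v-30:v+30,u-30:u+30].astype(float);b=e['p'][v-30:v+30,u-30:u+30].astype(float)
    print(n,cv2.phaseCorrelate(a.mean(2),b.mean(2)))
E
```

```text
time_s: 29.2
tcp_pos: [0.4851, -0.139, 0.3123]
eef_rot: [-172.5, 60.2, -121.2]
contact_force: [0.4, -1.0, 0.3]
gripper_width: 0.0007
time_s: 29.45
tcp_pos: [0.4849, -0.1388, 0.335]
eef_rot: [-171.4, 60.2, -119.9]
contact_force: [-0.1, -0.4, -1.3]
gripper_width: 0.0005
jar ((-0.19790930890489733, 0.04991914214304671), 0.6759968245146238)
mug ((-0.0025897292283652007, -0.037332113526421296), 0.9545592275940408)
```

View pics/c11.png

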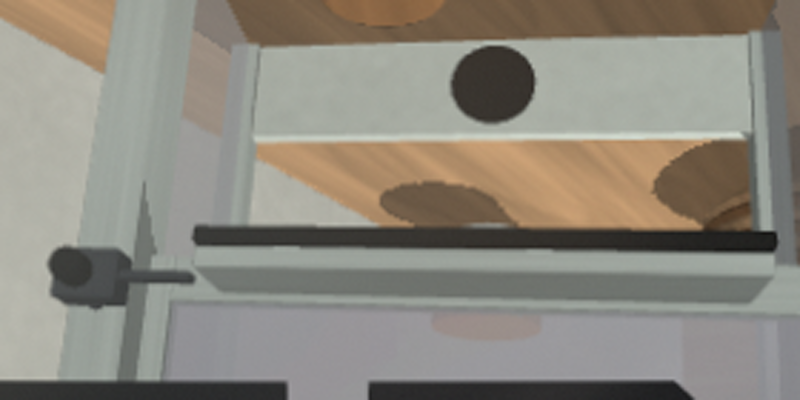

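The pointer (crop row 277) meets the lip's top face (rows 267–300, front to back) about where its depth puts level, near row 279. That confirms the match.

```bash
python3 -c "
from h import *
print(r.close_job())"
```

```text
the job is handed in; nothing more can be done
None
```

The window stands with the top of its lip level with the marker's pointer, and the hand is well clear. I handed the job in at about 29.5 s of the 42 s allowed.

**How it went:** The moves have no tilt command, so I tilted the hand by pressing gently against the arm's stretch limit. With the fingers shut and pointing about 30° below horizontal, I went under the rubber strip. I then pushed the window up about 100 mm with 1–4 N and backed off downward and outward.

**Last checks**
- **Height:** With the hand away, the top camera put the lip top at 0.2300 m and the pointer's mid-thickness at 0.2301 m. The wrist camera, from a second viewpoint, agreed to within about 1 mm.
- **Bystanders and marker:** The jar and mug moved less than 0.2 pixel between the first and last top pictures. The roundel and marker looked in place by eye; I did not measure the roundel.

**What disagreed or went wrong**
- **Lip height:** Early readings of the lip's starting height differed by up to 4 mm between pixels and cameras. I therefore set the final level by comparing lip and pointer in the same picture.
- **Force spike:** The wrist reading jumped to about 99 N once, in free air, when the elbow reached its range limit at speed. It is under the 120 N limit, nothing was touched, and it dropped straight back.
- **Elbow limit:** Later the elbow was held against that limit on purpose, reading up to 71.7° (limit 71.71°). It read 58.2° against 58.28° at the other end of its range.

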